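Load the battery tray and lock it into the test dock

TASK

Squeeze the thumb button on the dock's gate and, holding it in, slide the gate fully open; then pick up the battery tray, turn it end for end so that its narrow end leads, and slide it along under the lips of the guide rails until it is fully home against the stop. Then stand every battery pack on the bench upright in the tray, down on its floor, one to a bay, and last of all squeeze the button again and slide the gate fully shut behind the tray, letting the button spring out so that the gate is locked. Do not disturb the other things on the bench.

Things in the scene. Friction and masses are not known exactly. Their poses are not given: they have to be found in the camera images.
- dock: steel test dock, fixed to the bench. Origin on the bench under the point where the shut gate bar crosses the middle of the tray channel; z up; x = direction in which the tray slides in. Plate 8 mm thick, x -188 to +255 mm, y -56 to +56 mm, open from above for x below 44 mm. Gate rail (y -63 to -217 mm, x = 0, 18 mm high) and toothed rack on its -y side
- dock_mouth (a point): mouth of the guide rails, mid-channel on the plate, at dock x = 44 mm. Rails run to x = 240 mm, 77 mm apart inside (flared to about 83 mm at the mouth). Inward lips 62 mm apart, undersides 16 mm and tops 21 mm above the bench, from x = 68 mm on: the tray can enter only by sliding along +x
- dock_stop (a point): face of the end stop, mid-channel on the plate, at dock x = 238 mm; the stop is 98 mm wide, top 32 mm above the bench
- tray: grey plastic tray, open on top, 226 mm long (its x), side walls 56 mm wide outside, 48 inside, 4 thick, 48 high; about 350 g. Grip across the side walls at mid-length. Floor 5 mm thick, sticking out each side as a flange 72 mm wide that runs under the lips. Origin: centre of underside, z up. Starts back to front, within 0.6 rad. Home: same axes as dock, origin at dock x = 125 mm, z = 8 mm
- tray_narrow (a point): middle of the underside at the tray's narrow end (its x = +113 mm), the end that goes in first
- tray_back (a point): middle of the underside at the tray's back end (its x = -113 mm). Here, over the last 30 mm, shoulders 14 mm high make the tray 92 mm wide, too wide for the guides
- tray_bay (a point): middle of the floor of one bay (the one with centre at tray x = +28 mm). Four bays in a row, each 51 mm along the tray x 48 mm across, centres at tray x = -83, -28, +28, +83 mm, floor 5 mm above the underside, dividers 4 mm thick with tops 40 mm above the underside
- pack1: cordless-tool battery pack of black plastic, standing upright: a heavy-bottomed base 44 mm (its x) x 42 mm in plan and 42 mm high (grey band round it), on it a central stem 26 mm (its x) x 20 mm (its y) that rises to 78 mm above the underside; 220 g or so. Origin at the centre of the underside, z up through the stem. May be absent (None)
- pack2: cordless-tool battery pack of black plastic, standing upright: a heavy-bottomed base 44 mm (its x) x 42 mm in plan and 42 mm high (grey band round it), on it a central stem 26 mm (its x) x 20 mm (its y) that rises to 78 mm above the underside; 220 g or so. Origin at the centre of the underside, z up through the stem. May be absent (None)
- pack3: cordless-tool battery pack of black plastic, standing upright: a heavy-bottomed base 44 mm (its x) x 42 mm in plan and 42 mm high (grey band round it), on it a central stem 26 mm (its x) x 20 mm (its y) that rises to 78 mm above the underside; 220 g or so. Origin at the centre of the underside, z up through the stem. May be absent (None)
- pack4: cordless-tool battery pack of black plastic, standing upright: a heavy-bottomed base 44 mm (its x) x 42 mm in plan and 42 mm high (grey band round it), on it a central stem 26 mm (its x) x 20 mm (its y) that rises to 78 mm above the underside; 220 g or so. Origin at the centre of the underside, z up through the stem. May be absent (None)
- gate_grip (a point): where to squeeze the gate: middle of grey grip block plus black thumb button, 60 mm above the bench; same axes as dock. Block 30 mm thick (dock x), 40 wide (dock y), 32 to 80 mm above the bench. Button 30 mm wide, 42 to 76 mm above the bench, stands out 10 mm from the -x face: 40 mm across in all, 32 squeezed in. Fingers on button and opposite face; the middle shifts 4 mm to -x when out
- gate (a joint): gate along its rail, m: 0 = shut (steel bar 12 mm wide, 19 to 37 mm above the bench, lies across the channel 6 mm behind the home tray), 0.075 = fully open (end stop; bar clear of the channel). Opens along the dock's -y. Starts shut. Locked by a pawl in notches every 15 mm unless the button is in; then slides with about 1.5 N friction
- release (a joint): thumb button, m: 0 = out (locked), 0.008 = fully in, pressed along the dock's +x; the lock lets go from about 0.006. Spring: 4 N out, 8 N fully in; squeeze with 15 to 40 N. Springs out when let go, unless the pawl stands on a tooth between notches
Things that resemble listed ones, but are neither listed nor needed, are in the scene too. Leave any pink look-alike of the pack2 alone. Leave any red look-alike of the pack1 alone.

How it is judged:
On the way, in this order (a step that is already met when the one before it is completed fails the run):
1. the gate is slid fully open (value of joint gate above 0.068 m), for 0.2 s.
2. the tray is fully home in the guide rails, narrow end first (x of tray in the frame of dock above 0.119 m and y of tray in the frame of dock between -0.008 and 0.008 m and z of tray in the frame of dock between 0.003 and 0.014 m and angle between the x axis of tray and the x axis of dock, either way round below 0.08 rad and angle between tray's own z axis and vertical below 0.06 rad), for 0.2 s.
3. every pack stands in a bay of the tray (x of pack1 in the frame of tray between -0.113 and 0.113 m and y of pack1 in the frame of tray between -0.015 and 0.015 m and z of pack1 in the frame of tray between -0.005 and 0.012 m and angle between each of pack1, pack2, pack3, pack4's own z axis and vertical below 0.12 rad and x of pack2 in the frame of tray between -0.113 and 0.113 m and y of pack2 in the frame of tray between -0.015 and 0.015 m and z of pack2 in the frame of tray between -0.005 and 0.012 m and x of pack3 in the frame of tray between -0.113 and 0.113 m and y of pack3 in the frame of tray between -0.015 and 0.015 m and z of pack3 in the frame of tray between -0.005 and 0.012 m and x of pack4 in the frame of tray between -0.113 and 0.113 m and y of pack4 in the frame of tray between -0.015 and 0.015 m and z of pack4 in the frame of tray between -0.005 and 0.012 m), for 0.2 s.
4. the gate is shut and locked, its button out (value of joint gate below 0.006 m and value of joint release below 0.003 m), for 0.2 s.
At the end, for the whole second after the job is handed in: The tray stands in the guide rails, narrow end first, its origin within 6 mm of fully home; every pack present stands upright (within 7 degrees) on the tray's floor in a bay; the gate is within 6 mm of shut with its button sprung out (less than 3 mm in); all at rest (all of step 2 and all of step 3 and all of step 4 and linear speed of each of tray, pack1, pack2, pack3, pack4 below 0.03 m/s); the robot touches nothing.
It fails at once if a bystander (spray can) is pushed more than 4 cm (distance of spray_can from where it was at the start of the episode above 0.04 m).
It fails at once if a bystander (funnel) is pushed more than 4 cm (distance of funnel from where it was at the start of the episode above 0.04 m).
It fails at once if a bystander (wood block) is pushed more than 4 cm (distance of wood_block from where it was at the start of the episode above 0.04 m).
It fails at once if a bystander (screwdriver) is pushed more than 4 cm (distance of screwdriver from where it was at the start of the episode above 0.04 m).
Of pack1, pack2, pack3, pack4 only 2 to 4 are there at a start; the rules pass over those that are not, and their reading is None.
At some moment in a run one of pack1, pack2, pack3, pack4 may be knocked a few centimetres aside while the robot is not near it.
Once in a run the grip may slacken for a moment while it holds something.
It also fails if it takes over 210 s, if anything falls off the work surface, if the arm or the gripper's body presses on something with over 40 N, if the wrist force passes 120 N, or if a joint passes its speed limit or range.

ROBOT

A 6-joint arm with a two-finger parallel gripper is mounted at the origin on the work surface. World frame = base frame: x ahead of the robot, y to its left, z up, the work surface at z = 0. Lengths are in m, angles in rad, forces in N, time in s.
With the tool pointing down it reaches from about 0.4 to 0.825 m from the base axis. Payload 7 kg.
Tool frame: the origin (TCP) lies midway between the tips of the shut fingers; the grasp point (between the pads) lies arm.hold_point_z behind it (arm.hold_point_z is the distance from the TCP to the grasp point, in m); z points along the fingers, y is the line along which they close (so a half turn about z gives the same grasp; the last joint's range is limited). The gripper opens to 88 mm and grips with 3 to 60 N. Pads are 19 mm wide; open, the fingers measure 130 mm over their backs; the gripper's body (78 mm by 193 mm) begins 47 mm behind the grasp point.
Start: joints at [-0.961, 0.359, 0.012, 0, -1.224, -0.288], TCP at [0.213, -0.64, 0.205] pointing down, gripper open.
Joint ranges: [-3.07, 3.07], [-1.43, 2.12], [-1.02, 1.25], [-3.03, 1.67], [-3.05, -0], [-3.03, 3.03]. Speed limits (rad/s): [2.39, 2.39, 3.01, 3.14, 3.14, 3.14].

INTERFACE

Orientations are given as [roll, pitch, yaw] about the fixed x, y, z axes, in that order (R = Rz(yaw) Ry(pitch) Rx(roll)).
In Python, from station import arm gives the robot as it stands.
- The arm moves only by the shell command python3 -m crank 'ROWS' [OPENING] [FORCE]. ROWS is JSON, a list that holds one entry, the list of rows, each a list of 4 numbers: the shift along the tool's x, y, z in units of 25 mm (1.0 is 25 mm), then the turn about the tool's z in units of 5 degrees (1.0 is 5 degrees). A call has 1 to 12 rows; each row is the pose to reach, as a shift and turn from the pose commanded when the call began, along the tool's axes at that moment; what a row does not reach only later rows make up. A row lasts 1/8 s, in which the tool goes at most 62.5 mm and 10.7 degrees, less where a joint would pass 70% of its speed; a pose out of reach is approached as far as the arm can. A call with a gripper value outside its range is refused whole. OPENING is the closure, from 0 (fully open) to 1 (shut), set as the call begins (- or left out, the last holds). The fingers move at their own pace and stop on an object; FORCE is the grip in N (left out, the last holds). Time passes only in rows, so rows that repeat a pose let the fingers close. It gives the time, the measured TCP pose, the force, the opening and the grip force at its end, in the units of the state.
- arm.get_state(): the state, without advancing time (a new reading comes with each control period).
- arm.grab_frame(name): name is "scene" or "top"; returns (picture, depth): 400x640x3 uint8, red, green, blue; 400x640 float32, m along the optical axis (not along the pixel's ray), 0 where there is no reading.
- arm.get_calibration(name): a dict with "mtx" (3x3 intrinsics, pixels), "k1" (the pictures are not rectified: a ray, as slopes to the right and down, at radius r is drawn at 1 + k1 r^2 times it, then the intrinsics apply), "R" (3x3) and "t" (3): a world point X has camera coordinates R X + t. Camera axes: x right, y down, z forward; pixel columns grow to the right and rows downward; lengths in m; the calibration is good to about 2 mm. A picture is of the moment at which its call begins. get_calibration takes no time and is no camera call.
- arm.job_done(): hands the job in; it is judged then, once.
Trained networks look in the newest picture that a camera, given by its name, has taken for a name from the list of things; names that differ only in an ending like _2 or _b are one class to them, and where a whole thing is asked for, a point or a joint stands for the part that bears it (a point fixed in the world has none). Each returns a list of dicts, best first, with "score" (0 to 1); they miss things now and then, are a little off and sometimes report something else, mostly with a low value. They report only what shows in the picture. A call takes as long as a camera call. They do not tell look-alikes from the thing itself.
- arm.recognise(thing, camera): "extent" ([left, top, width, height] in pixels, round what is visible of it).
- arm.trace(thing, camera): "mask" (400x640 bool, what is visible of it) and "extent" ([left, top, width, height] in pixels, round what is visible of it).
The state is a dict: "t": time; "q": joint angles; "qd": joint speeds; "joint_efforts": joint torques, N m; "eef_pos": TCP position; "ee_rot": TCP orientation; "force": force on the tool from outside, world axes, zero at the start; "moment": the same for the moment, N m; "width": finger opening in m; "gripper_force": force on a finger pad.
Only numpy, scipy, OpenCV 4.12 (cv2) and the standard library are available. Lean on these libraries where they do the work, as an engineer would, in place of code of your own. Each camera call takes 0.05 s, during which the arm holds its last target. There are 200 camera calls.

## Working session

There is one attempt and no reset: what is moved stays moved. The work goes in short steps, Python scripts to look and compute and a shell command to move; the robot and the scene stay as the last step left them, time stands still between calls to the robot, and variables do not carry over. Pictures are saved under pics/ and viewed, at most 14 in all, crops included, and the job is handed in when it is done.

```bash
ls; mkdir -p pics
python3 - <<'E'
from station import arm
import cv2
print(arm.get_state(), arm.hold_point_z)
for n in("scene","top"):
    p,d=arm.grab_frame(n); cv2.imwrite(f"pics/{n}0.png",cv2.cvtColor(p,cv2.COLOR_RGB2BGR)); c=arm.get_calibration(n); print(n,c)
E
```

```text
pics
{'t': 0.0, 'q': array([-9.60899299e-01,  3.59385801e-01,  1.10631362e-02, -3.50036766e-04,
       -1.22406837e+00, -2.88092176e-01]), 'qd': array([-0.00020631, -0.00011337,  0.00068891,  0.00174934, -0.0006451 ,
        0.00052863]), 'joint_efforts': array([-4.81436982e-04, -5.82714915e+01,  2.93051952e+01,  6.99681357e+00,
        6.84410290e-03, -1.57301256e-04]), 'eef_pos': array([ 0.21329615, -0.63987363,  0.20402528]), 'ee_rot': array([ 3.13997017e+00, -1.37643380e-04, -2.81990690e+00]), 'force': array([-0.4051763 ,  0.31283435,  0.12449131]), 'moment': array([-0.03187241,  0.02347775,  0.01181881]), 'gripper_force': 0.0, 'width': 0.08762769510346125} 0.0188
scene {'mtx': array([[416.25151908,   0.        , 318.04272624],
       [  0.        , 416.25151908, 203.05728752],
       [  0.        ,   0.        ,   1.        ]]), 'k1': 0.026558820731192933, 'R': array([[ 0.5919985 ,  0.80574394,  0.01773375],
       [ 0.54586048, -0.38467358, -0.74435379],
       [-0.59293685,  0.45033648, -0.66754996]]), 't': array([-0.31663298, -0.30286454,  1.42432053])}
top {'mtx': array([[367.2479414 ,   0.        , 321.94307293],
       [  0.        , 367.2479414 , 202.66762483],
       [  0.        ,   0.        ,   1.        ]]), 'k1': 0.025845879408466877, 'R': array([[ 0.01405873, -0.99965026, -0.02239905],
       [-0.99289241, -0.01130899, -0.11847688],
       [ 0.11818214,  0.02390549, -0.99270414]]), 't': array([-0.04103403,  0.63779021,  0.9778595 ])}
```

View pics/scene0.png

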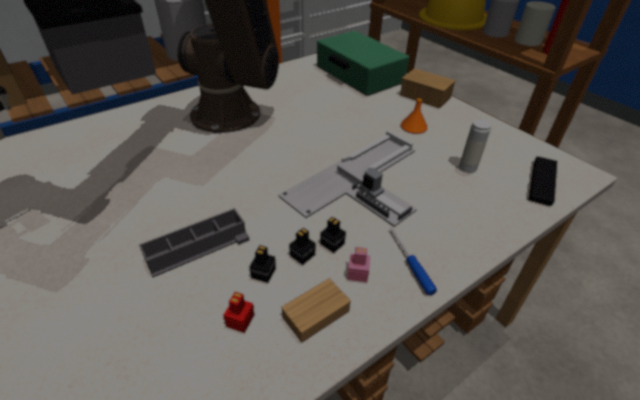

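View pics/top0.png

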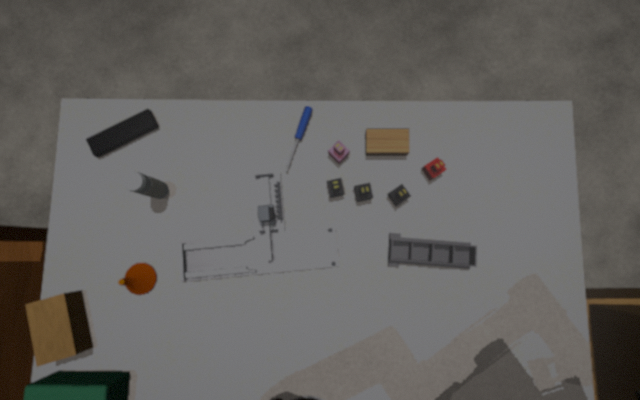

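The scene view shows three black packs near (262,263), (302,245) and (332,234). The tray is at (195,240) with its shoulders towards (243,238), and the gate grip is at (373,180). The red and pink packs, wood block and screwdriver are bystanders. In the top view, dock +x runs left (world +y) and the gate opens upward (world +x).

```bash
cat > h.py <<'E'
from station import arm
import cv2, numpy as np
def cal(n):
    c=arm.get_calibration(n); return c['mtx'],c['k1'],c['R'],c['t']
def rays(n,uv):
    K,k1,R,t=cal(n); return cv2.undistortPoints(np.array(uv,float).reshape(-1,1,2),K,np.array([k1,0,0,0.])).reshape(-1,2)
def cloud(n,uv,z):   # uv, depth -> world
    K,k1,R,t=cal(n); x=rays(n,uv); z=np.asarray(z,float).ravel()
    return (np.c_[x*z[:,None],z]-t)@R
def plane(n,uv,h):   # uv -> world point at height h
    K,k1,R,t=cal(n); x=rays(n,uv); d=np.c_[x,np.ones(len(x))]@R; o=-R.T@t
    return o+d*((h-o[2])/d[:,2])[:,None]
def proj(n,X):
    K,k1,R,t=cal(n); return cv2.projectPoints(np.array(X,float).reshape(-1,3),cv2.Rodrigues(R)[0],t,K,np.array([k1,0,0,0.]))[0].reshape(-1,2)
def full(n):
    p,d=arm.grab_frame(n); v,u=np.mgrid[:400,:640]; return p,d,cloud(n,np.c_[u.ravel(),v.ravel()],d).reshape(400,640,3)
def save(p,f,box=None,s=1):
    if box: p=p[box[1]:box[3],box[0]:box[2]]
    cv2.imwrite('pics/'+f,cv2.cvtColor(cv2.resize(p,None,fx=s,fy=s,interpolation=cv2.INTER_CUBIC),cv2.COLOR_RGB2BGR))
def rect(n,p,h,x0,x1,y0,y1,mm=1.):  # rectified view on plane z=h: right = -y world, up = +x
    xs=np.arange(x1,x0,-mm/1e3); ys=np.arange(y1,y0,-mm/1e3)
    Y,X=np.meshgrid(ys,xs); q=proj(n,np.c_[X.ravel(),Y.ravel(),np.full(X.size,h)]).astype(np.float32)
    return cv2.remap(p,q[:,0].reshape(X.shape),q[:,1].reshape(X.shape),cv2.INTER_CUBIC)
E
python3 - <<'E'
from h import *
for n in("top","scene"):
    p,d,W=full(n)
    np.savez(n+'0.npz',p=p,W=W)
    for th in("dock","gate","tray","pack1"):
        for r in arm.trace(th,n)[:6]:
            m=r["mask"]&(d>0); 
            if m.sum()<5: continue
            q=W[m]; print(n,th,round(r["score"],2),r["extent"],m.sum(),np.median(q,0).round(3),np.percentile(q,[2,98],0).round(3).tolist(),p[m].mean(0).round())
p=np.load('top0.npz')['p']
W=np.load('top0.npz')['W']; print('bench z',np.median(W[220:240,120:170,2]),np.std(W[220:240,120:170,2]))
a=rect("top",p,0.015,0.33,0.62,-0.1,0.42,1.0)
a=np.clip(a.astype(float)*2.2,0,255).astype(np.uint8)
save(a,'dock.png',None,1.5)
E
```

```text
top dock 0.84 [177.2, 174.5, 161.5, 107.0] 8241 [0.512 0.131 0.009] [[0.433, -0.065, 0.004], [0.708, 0.348, 0.077]] [112. 112. 114.]
top gate 0.67 [256.0, 204.5, 22.0, 56.8] 494 [0.588 0.114 0.042] [[0.487, 0.098, 0.025], [0.631, 0.136, 0.083]] [88. 89. 91.]
top tray 0.87 [385.2, 233.8, 95.2, 33.3] 2263 [ 0.508 -0.33   0.007] [[0.473, -0.441, 0.002], [0.547, -0.22, 0.05]] [71. 70. 72.]
top pack1 0.8 [387.5, 186.8, 25.4, 18.7] 286 [ 0.66  -0.241  0.043] [[0.638, -0.27, 0.008], [0.686, -0.219, 0.081]] [56. 55. 51.]
top pack1 0.78 [325.0, 180.0, 19.7, 16.6] 241 [ 0.677 -0.068  0.044] [[0.66, -0.088, 0.013], [0.704, -0.048, 0.08]] [58. 58. 53.]
top pack1 0.53 [327.0, 141.4, 19.6, 21.0] 298 [ 0.78  -0.073  0.043] [[0.76, -0.099, -0.0], [0.812, -0.05, 0.081]] [99. 79. 86.]
top pack1 0.52 [421.7, 156.2, 25.5, 23.5] 319 [ 0.735 -0.337  0.042] [[0.714, -0.368, 0.008], [0.763, -0.318, 0.081]] [96. 51. 47.]
top pack1 0.5 [352.5, 185.6, 19.6, 14.7] 290 [ 0.666 -0.143  0.043] [[0.649, -0.17, 0.001], [0.694, -0.121, 0.081]] [59. 58. 54.]
scene dock 0.84 [280.8, 132.7, 138.1, 97.5] 5908 [0.531 0.10
[... 484 characters left out ...]
.69 [319.5, 217.7, 27.7, 38.5] 637 [ 0.696 -0.078  0.041] [[0.671, -0.093, 0.003], [0.711, -0.045, 0.08]] [29. 26. 24.]
scene pack1 0.67 [289.5, 226.5, 25.1, 39.5] 676 [ 0.684 -0.155  0.041] [[0.66, -0.171, 0.002], [0.699, -0.123, 0.08]] [29. 27. 25.]
scene pack1 0.66 [250.4, 242.9, 25.7, 39.7] 746 [ 0.675 -0.254  0.041] [[0.653, -0.275, 0.0], [0.694, -0.219, 0.08]] [32. 30. 27.]
scene pack1 0.61 [348.4, 246.6, 19.5, 36.2] 667 [ 0.797 -0.085  0.042] [[0.766, -0.106, 0.001], [0.818, -0.055, 0.08]] [104.  65.  75.]
scene pack1 0.57 [220.5, 292.7, 34.5, 40.6] 873 [ 0.751 -0.35   0.042] [[0.731, -0.372, 0.003], [0.77, -0.319, 0.08]] [94. 24. 20.]
bench z 0.0006703652732417785 0.07370908446586169
```

View pics/dock.png

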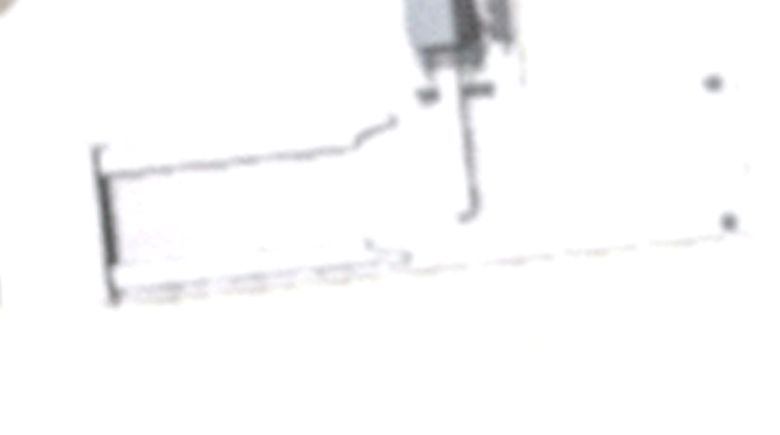

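The rectified view shows the dock at a yaw of about 96°: the stop is at the left (105,225) and the gate bar lies at (470,140), in rectified pixels. I'll fit the poses to the depth clouds.

```bash
cat > fit.py <<'E'
from h import *
from scipy.optimize import minimize
def loc(P,s):
    c,n=np.cos(s[2]),np.sin(s[2]); d=P[:,:2]-s[:2]; return (d[:,0]*c+d[:,1]*n)*1e3,(-d[:,0]*n+d[:,1]*c)*1e3
def hdock(x,y):
    h=np.full(x.shape,np.nan); a=abs(y)
    h[(x>-230)&(x<300)&(y<110)&(y>-110)]=0
    h[(a<56)&(x>-188)&(x<255)]=8
    h[(x>44)&(x<255)&(a>31)&(a<56)]=np.nan
    h[(x>72)&(x<236)&(a>31)&(a<39)]=21
    h[(x>44)&(x<72)&(a>31)]=np.nan
    h[(a<49)&(x>238)]=32; h[(x>244)&(x<260)]=np.nan
    h[(abs(x)<45)&(y<60)]=np.nan; h[(y<-56)&(abs(x)<60)]=np.nan
    return h
def htray(x,y):
    h=np.full(x.shape,np.nan); a=abs(y); h[(abs(x)<140)&(a<70)]=0
    h[(abs(x)<113)&(a<36)]=5; h[(x<-83)&(x>-113)&(a<46)]=14
    i=(abs(x)<113)&(a<28); h[i]=5
    for c in(-55.5,0,55.5): h[i&(abs(x-c)<2)]=40
    h[i&(a>24)]=48; h[i&(abs(x)>109)]=48
    return h
def hpack(x,y):
    h=np.full(x.shape,np.nan); h[(abs(x)<36)&(abs(y)<36)]=0
    h[(abs(x)<22)&(abs(y)<21)]=42; h[(abs(x)<13)&(abs(y)<10)]=78; return h
def fit(f,P,s0,cap,dz=0):
    def cost(s):
        x,y=loc(P,s); h=f(x,y); k=~np.isnan(h); return np.minimum(abs(P[k,2]*1e3-dz-h[k]),cap).mean()
    best=None
    for dx in(-.006,0,.006):
      for dy in(-.006,0,.006):
        sim=np.array(s0,float)+np.array([[dx,dy,0],[dx+.006,dy,0],[dx,dy+.006,0],[dx,dy,.08]])
        r=minimize(cost,sim[0],method='Nelder-Mead',options=dict(initial_simplex=sim,xatol=1e-5,fatol=1e-5))
        if best is None or r.fun<best.fun: best=r
    return best.x,best.fun
def near(W,c,r):
    P=W.reshape(-1,3); return P[(np.hypot(P[:,0]-c[0],P[:,1]-c[1])<r)&(P[:,2]>-.02)&(P[:,2]<.12)]
E
cat > f1.py <<'E'
from fit import *
T={n:np.load(n+'0.npz')['W'] for n in('top','scene')}
for n in T:
    P=near(T[n],(.75,.2),.05); b=np.median(P[:,2]);print(n,'bench',b,P[:,2].std())
    W=T[n]
    print('dock',fit(hdock,near(W,(.49,.13),.36),(.49,.12,1.674),12,b*1e3))
    print('tray',fit(htray,near(W,(.51,-.33),.17),(.51,-.33,-1.5),25))
    for c in((.664,-.243),(.683,-.067),(.673,-.144)):
        rs=[fit(hpack,near(W,c,.07),(*c,a),25) for a in(0,.5,1,1.5,2,2.6)]
        print('pack',min(rs,key=lambda r:r[1]))
    G=near(W,(.62,.115),.12); 
    G=G[(G[:,2]>.07)]; print('gripblock top',G.mean(0),len(G),cv2.minAreaRect((G[:,:2]*1e3).astype(np.float32)))
E
python3 f1.py
```

```text
top bench 0.0006436824226093277 0.0022525328733459357
dock (array([0.50040822, 0.1115991 , 1.67992185]), np.float64(2.9467920845208866))
tray (array([ 0.50792603, -0.33254414, -1.63187792]), np.float64(2.9108505292860447))
pack (array([ 0.6649556 , -0.24728244,  2.16510676]), np.float64(3.704717612673662))
pack (array([ 0.68399346, -0.06777998,  0.21027919]), np.float64(3.0805855970667677))
pack (array([ 0.67238601, -0.14555555,  1.76628869]), np.float64(3.4945584500105906))
gripblock top [0.60467729 0.11825619 0.07930633] 216 ((605.2372436523438, 118.0875244140625), (39.88554763793945, 40.281925201416016), 3.789630651473999)
scene bench 0.00047239553297646946 0.0017755975992678889
dock (array([0.5020947 , 0.10995422, 1.67226349]), np.float64(2.7021006312746296))
tray (array([ 0.50906059, -0.33308667, -1.62837406]), np.float64(9.433951647619995))
pack (array([ 0.66645007, -0.24873659,  2.23446848]), np.float64(9.095206764590097))
pack (array([ 0.68633627, -0.06957502,  0.13733901]), np.float64(9.595652100649957))
pack (array([ 0.67359677, -0.14806514,  1.74140452]), np.float64(9.478221464389636))
gripblock top [0.61115213 0.11511471 0.0777111 ] 190 ((608.06494140625, 116.37223815917969), (41.386802673339844, 39.9388313293457), 6.70377254486084)
```

```bash
cat > to.py <<'E'
# to.py x y z yaw : hold-point target -> tool-frame shift (units of 25mm) and turn (units of 5deg); z is height of hold point
import sys; from station import arm; import numpy as np
s=arm.get_state(); x,y,z,yaw=map(float,sys.argv[1:5]); p=s['eef_pos']; a=s['ee_rot'][2]; r=s['ee_rot'][0]
d=np.array([x-p[0],y-p[1],z-arm.hold_point_z-p[2]]); c,n=np.cos(a),np.sin(a)
w=(yaw-a+np.pi)%(2*np.pi)-np.pi
print('units',np.round([(d[0]*c+d[1]*n)/.025,(d[0]*n-d[1]*c)/.025,-d[2]/.025,-np.degrees(w)/5],2),'q6',s['q'][5].round(2),'q1',s['q'][0].round(2),'hold',np.round(p+[0,0,arm.hold_point_z],4),'yaw',round(a,4),'F',s['force'].round(1),'w',round(s['width'],4),'gf',round(s['gripper_force'],1),'t',s['t'])
E
python3 to.py 0.606 0.117 0.16 -3.036
```

```text
units [-24.48  23.77   2.55   2.48] q6 -0.29 q1 -0.96 hold [ 0.2134 -0.6403  0.2238] yaw -2.8198 F [-0.5  0.3  0.5] w 0.088 gf 0.0 t 0.6
```

```bash
python3 -m crank '[[[-2,2,0,0],[-4,4,0,0],[-6,5.8,0,0.5],[-8,7.8,0,1],[-10,9.7,0,1],[-12,11.7,0,1.5],[-14,13.6,0,1.5],[-16,15.5,0,2],[-18,17.5,0,2],[-20,19.4,0,2.4],[-22,21.4,0,2.4],[-23,22.3,0,2.4]]]' 0; python3 to.py 0.606 0.117 0.12 -3.036
```

```text
t: 2.1
eef_pos: [0.5596, 0.0275, 0.2055]
ee_rot: [3.141, 0.001, -3.029]
force: [0.9, -0.5, 0.1]
width: 0.0878
gripper_force: 0.0
units [-2.25  3.35  4.17  0.08] q6 -1.86 q1 0.4 hold [0.5596 0.0275 0.2243] yaw -3.0288 F [ 0.9 -0.5  0.1] w 0.0878 gf 0.0 t 2.1
```

```bash
python3 -m crank '[[[-1.1,1.7,0,0],[-2.25,3.35,0,0.1],[-2.25,3.35,0,0.1],[-2.25,3.35,2,0.1],[-2.25,3.35,4.2,0.1],[-2.25,3.35,4.2,0.1],[-2.25,3.35,4.2,0.1]]]' 0 25
python3 - <<'E'
from h import *
p,d,W=full("scene"); save(np.clip(p*1.8,0,255).astype(np.uint8),'g1.png',(300,80,460,220),4)
E
python3 to.py 0.606 0.117 0.060 -3.036
```

```text
t: 2.98
eef_pos: [0.6066, 0.1148, 0.1021]
ee_rot: [-3.141, 0.002, -3.038]
force: [-0.0, 1.7, 0.9]
width: 0.0874
gripper_force: 0.0
units [ 0.03  0.08  2.46 -0.02] q6 -1.97 q1 0.5 hold [0.607  0.1152 0.1215] yaw -3.0377 F [-0.2  0.9  0.4] w 0.0879 gf 0.0 t 3.025
```

View pics/g1.png

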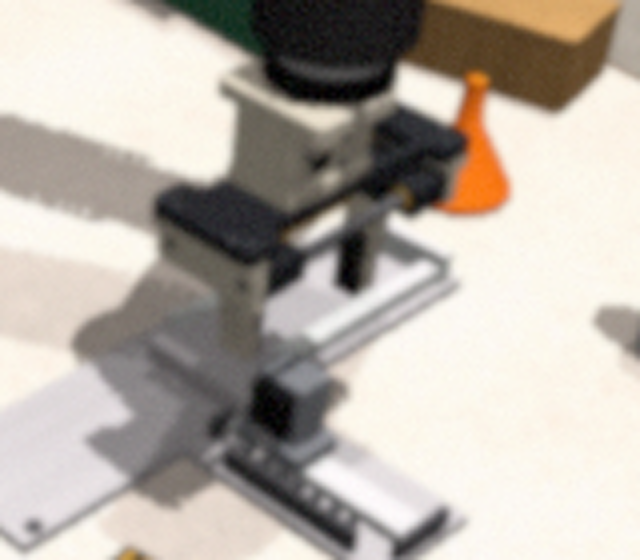

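The crop shows the open gripper above the grip block: near finger tip at about (240,355), far pad at (350,285), and block with black button at (290,400). I'll descend with the fingers straddling it.

```bash
python3 - <<'E'
from h import *
f=lambda X:((proj("scene",X)-[300,80])*4).round().tolist()
print('tips',f([[.6068,.1148-.044,.102],[.6068,.1148+.044,.102]]),'block top',f([.606,.1172,.08]))
E
python3 -m crank '[[[0,0.1,0.8,0],[0,0.1,1.6,0],[0,0.1,2.45,0],[0,0.1,2.45,0],[0,0.1,2.45,0]]]' 0
```

```text
tips [[236.0, 371.0], [341.0, 323.0]] block top [[288.0, 372.0]]
t: 3.65
eef_pos: [0.6065, 0.1179, 0.0409]
ee_rot: [3.141, 0.003, -3.038]
force: [0.6, -0.6, 0.5]
width: 0.0872
gripper_force: 0.0
```

```bash
python3 -m crank '[[[0,0,0,0],[0,0,0,0],[0,0,0,0],[0,0,0,0],[0,0,0,0],[0,0,0,0]]]' 1 28; python3 to.py 0.606 0.117 0.060 -3.036
```

```text
t: 4.4
eef_pos: [0.6056, 0.1197, 0.0387]
ee_rot: [3.138, 0.002, -3.038]
force: [-4.2, 24.0, -1.3]
width: 0.0335
gripper_force: 19.9
units [-0.   -0.11 -0.1  -0.03] q6 -1.98 q1 0.51 hold [0.6056 0.1197 0.0575] yaw -3.0383 F [-4.2 24.  -1.3] w 0.0335 gf 19.9 t 4.4
```

```bash
python3 -m crank '[[[0,0.06,0,0],[0,0.12,0,0],[0,0.12,0,0],[0,0.12,0,0]]]' 1 30; python3 to.py 0.606 0.117 0.060 -3.036
```

```text
t: 4.9
eef_pos: [0.6052, 0.121, 0.0388]
ee_rot: [3.141, 0.001, -3.038]
force: [0.9, 5.5, -1.1]
width: 0.0312
gripper_force: 30.1
units [-0.02 -0.16 -0.1  -0.02] q6 -1.98 q1 0.51 hold [0.6052 0.121  0.0576] yaw -3.0378 F [ 0.9  5.5 -1.1] w 0.0312 gf 30.1 t 4.9
```

```bash
python3 -m crank '[[[-0.4,0,0,0],[-0.8,0,0,0],[-1.2,0,0,0],[-1.6,0,0,0],[-2,0,0,0],[-2.4,0,0,0],[-2.8,0,0,0],[-3.05,0,0,0],[-3.05,0,0,0],[-3.05,0,0,0]]]' 1 30; python3 to.py 0.606 0.117 0.060 -3.036
```

```text
t: 6.15
eef_pos: [0.6792, 0.1291, 0.0387]
ee_rot: [3.141, -0.002, -3.038]
force: [-6.1, 7.3, 4.7]
width: 0.0312
gripper_force: 30.1
units [ 2.96 -0.18 -0.1  -0.02] q6 -1.93 q1 0.47 hold [0.6792 0.1291 0.0575] yaw -3.0378 F [-6.1  7.3  4.7] w 0.0312 gf 30.1 t 6.15
```

```bash
python3 -m crank '[[[0,0,0,0],[0,0,0,0],[0,0,0,0],[0,0,0,0],[0,0,-1.5,0],[0,0,-3,0],[0,0,-5,0],[0,0,-6,0],[0,0,-6,0]]]' 0
python3 - <<'E'
from fit import *
for n in("top","scene"):
    W=full(n)[2]; G=near(W,(.685,.13),.07); G=G[(G[:,2]>.07)&(G[:,2]<.09)]; print(n,G.mean(0).round(4),len(G),cv2.minAreaRect((G[:,:2]*1e3).astype(np.float32)))
E
python3 to.py 0.509 -0.333 0.16 -1.63
```

```text
t: 7.28
eef_pos: [0.682, 0.1288, 0.1917]
ee_rot: [3.14, 0.005, -3.038]
force: [0.4, 0.7, 0.5]
width: 0.0874
gripper_force: 0.0
top [0.6746 0.1271 0.0793] 167 ((675.7219848632812, 125.89666748046875), (32.7014045715332, 40.45480728149414), 7.357198238372803)
scene [0.6852 0.123  0.0777] 213 ((682.2730712890625, 123.82249450683594), (41.38979721069336, 40.43986892700195), 2.3709237575531006)
units [  8.72 -17.65   1.89 -16.14] q6 -1.93 q1 0.47 hold [0.6803 0.1283 0.2072] yaw -3.0381 F [-0.1  0.6 -0.8] w 0.0876 gf 0.0 t 7.375
```

```bash
python3 -m crank '[[[0.8,-1.6,0,-1.4],[1.6,-3.2,0,-2.8],[2.4,-4.8,0,-4.2],[3.2,-6.4,0,-5.6],[4,-8,0,-7],[4.8,-9.6,0,-8.5],[5.6,-11.2,0,-10],[6.4,-12.8,0,-11.5],[7.2,-14.4,0,-13],[8,-16,0,-14.5],[8.7,-17.6,0,-16.1],[8.7,-17.6,0,-16.1]]]' 0; python3 to.py 0.5085 -0.333 0.12 -1.63
```

```text
t: 8.88
eef_pos: [0.508, -0.3339, 0.1869]
ee_rot: [3.139, 0.001, -1.635]
force: [0.2, 0.5, -0.6]
width: 0.0874
gripper_force: 0.0
units [-0.04 -0.02  3.43 -0.05] q6 0.2 q1 -0.26 hold [ 0.508  -0.3339  0.2057] yaw -1.6346 F [ 0.2  0.5 -0.6] w 0.0874 gf 0.0 t 8.875
```

```bash
python3 -m crank '[[[0,0,1.5,0],[0,0,3,0],[0,0,4.5,0],[0,0,5.6,0],[0,0,6.3,0],[0,0,6.7,0],[0,0,6.7,0],[0,0,6.7,0]]]' 0;  python3 -m crank '[[[0,0,0,0],[0,0,0,0],[0,0,0,0],[0,0,0,0],[0,0,0,0],[0,0,0,0]]]' 1 40; python3 to.py 0.5085 -0.333 0.038 -1.63
```

```text
t: 9.88
eef_pos: [0.5105, -0.3321, 0.0222]
ee_rot: [-3.14, -0.0, -1.633]
force: [-0.1, -0.1, 0.7]
width: 0.0874
gripper_force: 0.0
t: 10.62
eef_pos: [0.5085, -0.3318, 0.0212]
ee_rot: [3.14, 0.0, -1.633]
force: [-5.1, 1.0, 5.4]
width: 0.056
gripper_force: 4.0
units [ 0.05 -0.    0.08 -0.04] q6 0.19 q1 -0.26 hold [ 0.5085 -0.3318  0.04  ] yaw -1.6332 F [-5.1  1.   5.4] w 0.056 gf 4.0 t 10.625
```

```bash
python3 -m crank '[[[0,0,0,0],[0,0,0,0],[0,0,-0.4,0],[0,0,-0.8,0],[0,0,-1.6,0],[0,0,-2.4,0],[0,0,-3.4,0],[0,0,-4.4,0],[0,0,-4.6,0],[0,0,-4.6,0]]]' 1 40; python3 to.py 0.509 0.026 0.155 1.6785
```

```text
t: 11.88
eef_pos: [0.5098, -0.3317, 0.136]
ee_rot: [-3.141, 0.0, -1.633]
force: [-0.3, 0.4, -5.2]
width: 0.0553
gripper_force: 40.0
units [-1.428e+01  9.200e-01 -1.000e-02  3.405e+01] q6 0.19 q1 -0.26 hold [ 0.5098 -0.3317  0.1548] yaw -1.6331 F [-0.3  0.4 -5.2] w 0.0553 gf 40.0 t 11.875
```

```bash
python3 -m crank '[[[-0.5,0,0,-1.6],[-1,0,0,-3.3],[-1.6,0.1,0,-5],[-2.2,0.1,0,-6.7],[-2.8,0.2,0,-8.4],[-3.4,0.2,0,-10.1],[-4,0.3,0,-11.8],[-4.6,0.3,0,-13.5],[-5.2,0.4,0,-15.2],[-5.8,0.4,0,-16.9],[-6.4,0.4,0,-18.6],[-7,0.5,0,-20]]]' 1 40; python3 to.py 0.510 0.026 0.155 1.677
```

```text
t: 13.38
eef_pos: [0.5075, -0.1558, 0.1348]
ee_rot: [-3.141, 0.002, 0.117]
force: [0.2, 0.6, -3.9]
width: 0.0553
gripper_force: 40.0
units [  0.94  -7.21  -0.06 -17.88] q6 1.62 q1 0.07 hold [ 0.5075 -0.1558  0.1536] yaw 0.1166 F [ 0.2  0.6 -3.9] w 0.0553 gf 40.0 t 13.375
```

```bash
python3 -m crank '[[[0.1,-0.7,0,-1.6],[0.2,-1.4,0,-3.2],[0.3,-2.1,0,-4.8],[0.4,-2.8,0,-6.5],[0.5,-3.5,0,-8.2],[0.6,-4.2,0,-9.9],[0.7,-5,0,-11.6],[0.8,-5.8,0,-13.3],[0.9,-6.6,0,-15],[0.94,-7.2,0,-16.7],[0.94,-7.2,0,-17.9],[0.94,-7.2,0,-17.9]]]' 1 40; python3 to.py 0.510 0.026 0.1 1.677
python3 - <<'E'
from fit import *
for n in("top","scene"):
    p,d,W=full(n); save(np.clip(p*1.6,0,255).astype(np.uint8),f'ins_{n}.png',(170,100,490,300) if n=='scene' else (160,120,480,320),2)
    print(n,[(r['score'],r['extent']) for r in arm.recognise('pack1',n)])
E
```

```text
t: 14.88
eef_pos: [0.5106, 0.0251, 0.1351]
ee_rot: [-3.14, 0.0, 1.674]
force: [0.1, 0.5, -3.7]
width: 0.0552
gripper_force: 40.0
units [ 0.04 -0.02  2.16 -0.04] q6 2.81 q1 0.43 hold [0.5106 0.0251 0.1539] yaw 1.6739 F [ 0.1  0.5 -3.7] w 0.0552 gf 40.0 t 14.875
top [(0.79, [352.6, 186.8, 20.2, 12.5]), (0.73, [418.9, 156.0, 28.8, 22.6]), (0.67, [328.1, 144.1, 17.6, 16.5]), (0.65, [387.7, 184.1, 24.3, 19.9]), (0.63, [327.2, 181.4, 15.4, 12.6])]
scene [(0.86, [222.8, 291.9, 32.4, 44.1]), (0.77, [346.7, 246.1, 23.6, 36.9]), (0.74, [252.6, 244.0, 22.2, 37.8]), (0.7, [276.5, 128.6, 87.7, 54.1]), (0.55, [286.1, 229.0, 27.5, 32.8])]
```

View pics/ins_scene.png

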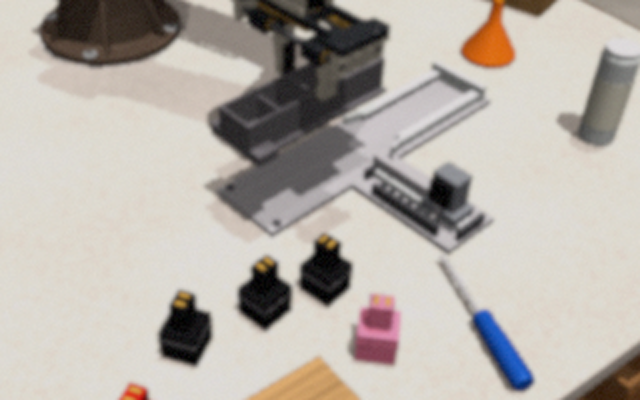

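The crop shows the tray held above the plate at (290,110) with its narrow end towards the guides. The gate grip is fully open at (450,185), and all packs and bystanders are unmoved.

```bash
python3 -m crank '[[[0,0,1,-0.05],[0,0,2,-0.05],[0,0,3,-0.05],[0,0,3.7,-0.05],[0,0,4,-0.05],[0,0,4.15,-0.05],[0,0,4.2,-0.05],[0,0,4.2,-0.05]]]' 1 40; python3 to.py 0.510 0.026 0.048 1.677
```

```text
t: 16.08
eef_pos: [0.5118, 0.0252, 0.0317]
ee_rot: [3.141, -0.0, 1.679]
force: [-0.5, 0.9, -3.8]
width: 0.0549
gripper_force: 40.0
units [ 0.04 -0.07  0.1   0.02] q6 2.82 q1 0.43 hold [0.5118 0.0252 0.0505] yaw 1.6787 F [-0.5  0.9 -3.8] w 0.0549 gf 40.0 t 16.075
```

```bash
python3 -m crank '[[[0,-0.05,0.05,0.02],[0,-0.05,0.1,0.02],[0,-0.05,0.1,0.02],[0,-0.05,0.1,0.02]]]' 1 40; python3 to.py 0.510 0.026 0.048 1.677
```

```text
t: 16.58
eef_pos: [0.5101, 0.025, 0.0292]
ee_rot: [3.141, -0.0, 1.677]
force: [-5.0, 0.3, 6.1]
width: 0.0549
gripper_force: 40.0
units [ 0.04 -0.    0.    0.  ] q6 2.81 q1 0.43 hold [0.5101 0.025  0.048 ] yaw 1.6772 F [-5.   0.3  6.1] w 0.0549 gf 40.0 t 16.575
```

```bash
python3 -m crank '[[[0.4,0,0,0],[0.8,0,0,0],[1.2,0,0,0],[1.6,0,0,0],[2,0,0,0],[2.4,0,0,0],[2.8,0,0,0],[3.2,0,0,0],[3.6,0,0,0],[4,0,0,0],[4,0,0,0]]]' 1 40; python3 to.py 0.4877 0.235 0.048 1.677
```

```text
t: 17.95
eef_pos: [0.4999, 0.1255, 0.0292]
ee_rot: [3.141, -0.0, 1.678]
force: [-1.4, 0.1, 6.1]
width: 0.0552
gripper_force: 40.0
units [ 4.41 -0.02 -0.    0.01] q6 2.62 q1 0.63 hold [0.4999 0.1255 0.048 ] yaw 1.6778 F [-1.4  0.1  6.1] w 0.0552 gf 40.0 t 17.95
```

```bash
python3 -m crank '[[[0.4,0,0,0],[0.8,0,0,0],[1.2,0,0,0],[1.6,0,0,0],[2,0,0,0],[2.4,0,0,0],[2.8,0,0,0],[3.2,0,0,0],[3.6,0,0,0],[4,0,0,0],[4.2,0,0,0],[4.2,0,0,0]]]' 1 40; python3 to.py 0.4877 0.235 0.048 1.677
```

```text
t: 19.45
eef_pos: [0.4885, 0.2291, 0.0292]
ee_rot: [3.141, 0.0, 1.678]
force: [-0.2, -2.8, 6.6]
width: 0.0551
gripper_force: 40.0
units [ 0.24 -0.   -0.    0.01] q6 2.45 q1 0.8 hold [0.4885 0.2291 0.048 ] yaw 1.6776 F [-0.2 -2.8  6.6] w 0.0551 gf 40.0 t 19.45
```

```bash
python3 -m crank '[[[0.1,0,0,0],[0.2,0,0,0],[0.3,0,0,0],[0.4,0,0,0],[0.4,0,0,0]]]' 1 40; python3 to.py 0.4877 0.235 0.048 1.677
```

```text
t: 20.08
eef_pos: [0.4876, 0.2344, 0.0292]
ee_rot: [-3.14, 0.007, 1.677]
force: [8.7, -23.2, 9.1]
width: 0.055
gripper_force: 40.0
units [ 0.02  0.01 -0.    0.  ] q6 2.43 q1 0.81 hold [0.4876 0.2344 0.048 ] yaw 1.6773 F [  8.7 -23.2   9.1] w 0.055 gf 40.0 t 20.075
```

```bash
python3 -m crank '[[[0,0,0,0],[0,0,0,0],[0,0,0,0],[0,0,-1,0],[0,0,-2.5,0],[0,0,-4,0],[0,0,-5,0],[0,0,-5,0]]]' 0; python3 to.py 0.60 -0.05 0.18 -2.97
```

```text
t: 21.08
eef_pos: [0.4883, 0.2402, 0.156]
ee_rot: [3.138, -0.003, 1.678]
force: [-0.7, 0.0, -0.6]
width: 0.0877
gripper_force: 0.0
units [-12.02   3.2   -0.21 -18.74] q6 2.43 q1 0.82 hold [0.4883 0.2402 0.1748] yaw 1.678 F [-0.7  0.  -0.6] w 0.0877 gf 0.0 t 21.075
```

```bash
python3 -m crank '[[[-1,0,0,1.7],[-2,0.1,0,3.4],[-3,0.2,0,5.1],[-4,0.3,0,6.8],[-5,0.4,0,8.5],[-6,0.5,0,10.2],[-7,0.6,0,11.9],[-8,0.7,0,13.6],[-9,0.8,0,15.3],[-9.6,0.9,0,17],[-9.6,0.9,0,17.3],[-9.6,0.9,0,17.3]]]' 0.4
cat > f2.py <<'E'
from fit import *
for n in("top","scene"):
    p,d,W=full(n)
    print(n,'tray',fit(htray,near(W,(.4877,.235),.16)*[1,1,1]-[0,0,.008],(.4877,.235,1.677),25))
    for c in((.664,-.247),(.685,-.068),(.673,-.146)):
        rs=[fit(hpack,near(W,c,.07),(*c,a),25) for a in(0,.5,1,1.5,2,2.6)]
        print('pack',min(rs,key=lambda r:r[1]))
save(np.clip(p*1.6,0,255).astype(np.uint8),'pk.png',(170,100,490,300),2)
E
python3 f2.py;python3 to.py 0.685 -0.069 0.12 .17
```

```text
t: 22.58
eef_pos: [0.5348, 0.0028, 0.1531]
ee_rot: [-3.141, 0.001, 0.169]
force: [0.4, -0.2, 0.3]
width: 0.0528
gripper_force: 0.0
top tray (array([0.48518097, 0.23886368, 1.74291907]), np.float64(5.771244360824737))
pack (array([ 0.66457904, -0.24703418,  2.22694399]), np.float64(3.6270950354639595))
pack (array([ 0.68418049, -0.06753171,  0.19850556]), np.float64(3.168262829401139))
pack (array([ 0.6717684 , -0.14556439,  1.77219182]), np.float64(3.2836633217314377))
scene tray (array([0.49081277, 0.23413585, 1.68488776]), np.float64(11.470371999161184))
pack (array([ 0.66566394, -0.24851646,  2.19393471]), np.float64(9.262906302577349))
pack (array([ 0.68652246, -0.06948909,  0.08108458]), np.float64(9.805291923878501))
pack (array([ 0.67425667, -0.14765955,  1.79457148]), np.float64(9.182386638731211))
units [ 5.43  3.85  2.09 -0.  ] q6 1.37 q1 0.37 hold [0.535  0.003  0.1723] yaw 0.1699 F [-0.1  0.  -0.5] w 0.0523 gf 0.0 t 22.675fit.py:27: RuntimeWarning: Mean of empty slice.
  x,y=loc(P,s); h=f(x,y); k=~np.isnan(h); return np.minimum(abs(P[k,2]*1e3-dz-h[k]),cap).mean()
  ret = ret.dtype.type(ret / rcount)
```

View pics/pk.png

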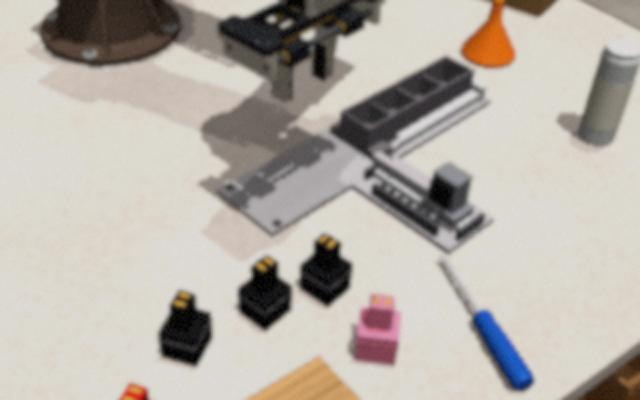

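The crop shows the tray under the lips against the stop at (405,105), the gate grip open at (450,185), and the three black packs at (185,325), (265,290) and (325,268). Next I'll fetch the rightmost pack.

```bash
python3 -m crank '[[[1.4,1,0,0.1],[2.8,2,0.5,0.1],[4.2,3,1,0.1],[5.44,3.83,2,0.1],[5.44,3.83,2.1,0.1],[5.44,3.83,2.1,0.1]]]' 0.4; python3 to.py 0.6853 -0.0685 0.066 .16
```

```text
t: 23.42
eef_pos: [0.6847, -0.0688, 0.1007]
ee_rot: [-3.142, 0.001, 0.16]
force: [0.2, 0.9, 0.2]
width: 0.0524
gripper_force: 0.0
units [ 0.03 -0.01  2.14 -0.  ] q6 1.55 q1 0.18 hold [ 0.6847 -0.0688  0.1195] yaw 0.1598 F [0.2 0.9 0.2] w 0.0524 gf 0.0 t 23.425
```

```bash
python3 -m crank '[[[0,0,0.7,0],[0,0,1.4,0],[0,0,2.1,0],[0,0,2.15,0],[0,0,2.15,0]]]' 0.4; python3 -m crank '[[[0,0,0,0],[0,0,0,0],[0,0,0,0],[0,0,0,0],[0,0,0,0],[0,0,-0.5,0],[0,0,-1,0],[0,0,-2,0],[0,0,-3,0],[0,0,-4,0],[0,0,-4,0]]]' 1 35; python3 to.py 0.4817 0.290 0.16 1.677
```

```text
t: 24.05
eef_pos: [0.6853, -0.0694, 0.0474]
ee_rot: [3.141, 0.0, 0.159]
force: [-0.6, -0.4, 0.3]
width: 0.0527
gripper_force: 0.0
t: 25.42
eef_pos: [0.6868, -0.0693, 0.1506]
ee_rot: [3.141, -0.005, 0.159]
force: [0.6, -0.2, -3.3]
width: 0.0195
gripper_force: 34.2
units [ -5.83 -15.49   0.37 -17.4 ] q6 1.55 q1 0.18 hold [ 0.6868 -0.0693  0.1694] yaw 0.1588 F [ 0.6 -0.2 -3.3] w 0.0195 gf 34.2 t 25.425
```

```bash
python3 to.py 0.479 0.3176 0.16 1.677;  python3 -m crank '[[[-0.5,-1.3,0,-1.5],[-1,-2.6,0,-3],[-1.5,-4,0,-4.5],[-2,-5.4,0,-6],[-2.5,-6.8,0,-7.5],[-3,-8.2,0,-9],[-3.5,-9.6,0,-10.5],[-4,-11,0,-12],[-4.5,-12.4,0,-13.5],[-5,-13.8,0,-15],[-5.5,-15.2,0,-16.5],[-5.7,-16,0,-17.4]]]' 1 35; python3 to.py 0.479 0.3176 0.10 1.677
```

```text
units [ -5.76 -16.59   0.37 -17.4 ] q6 1.55 q1 0.18 hold [ 0.6868 -0.0693  0.1694] yaw 0.1588 F [ 0.6 -0.2 -3.3] w 0.0195 gf 34.2 t 25.425
t: 26.92
eef_pos: [0.4798, 0.3041, 0.1465]
ee_rot: [-3.14, 0.0, 1.681]
force: [-0.1, 0.5, -3.4]
width: 0.0198
gripper_force: 34.8
units [0.54 0.03 2.61 0.05] q6 2.34 q1 0.91 hold [0.4798 0.3041 0.1653] yaw 1.6813 F [-0.1  0.5 -3.4] w 0.0198 gf 34.8 t 26.925
```

```bash
python3 -m crank '[[[0.54,0.03,0,0.05],[0.54,0.03,0.5,0.05],[0.54,0.03,1.2,0.05],[0.54,0.03,1.6,0.05],[0.54,0.03,2,0.05],[0.54,0.03,2.4,0.05],[0.54,0.03,2.4,0.05]]]' 1 35; python3 to.py 0.479 0.3176 0.08 1.677
```

```text
t: 27.8
eef_pos: [0.4803, 0.3161, 0.0866]
ee_rot: [-3.14, 0.001, 1.672]
force: [-0.0, 0.8, -2.1]
width: 0.0194
gripper_force: 34.8
units [ 0.06 -0.05  1.02 -0.05] q6 2.32 q1 0.92 hold [0.4803 0.3161 0.1054] yaw 1.6722 F [-0.   0.8 -2.1] w 0.0194 gf 34.8 t 27.8
```

```bash
python3 -m crank '[[[0,0,0.3,0],[0,0,0.6,0],[0,0,0.8,0],[0,0,0.95,0],[0,0,1.05,0],[0,0,1.05,0]]]' 1 35; python3 to.py 0.479 0.3176 0.08 1.677
```

```text
t: 28.55
eef_pos: [0.4807, 0.3167, 0.0612]
ee_rot: [3.142, 0.0, 1.673]
force: [0.6, 0.7, -2.8]
width: 0.0193
gripper_force: 34.8
units [ 0.04 -0.06 -0.   -0.05] q6 2.32 q1 0.92 hold [0.4807 0.3167 0.08  ] yaw 1.6728 F [ 0.6  0.7 -2.8] w 0.0193 gf 34.8 t 28.55
```

```bash
python3 -m crank '[[[0,0,0.08,0],[0,0,0.12,0],[0,0,0.12,0]]]' 1 35; python3 -m crank '[[[0,0,0,0],[0,0,0,0],[0,0,0,0],[0,0,-1,0],[0,0,-2,0],[0,0,-3,0],[0,0,-3.5,0]]]' 0.4; python3 to.py 0.673 -0.1468 0.13 1.77
```

```text
t: 28.92
eef_pos: [0.4813, 0.3171, 0.0606]
ee_rot: [3.139, -0.001, 1.674]
force: [-4.5, -2.4, 15.3]
width: 0.0194
gripper_force: 34.8
t: 29.8
eef_pos: [0.481, 0.3171, 0.1469]
ee_rot: [3.14, -0.001, 1.673]
force: [-0.0, 0.9, -0.8]
width: 0.0525
gripper_force: 0.0
units [-19.24   5.75   1.43  -1.11] q6 2.32 q1 0.92 hold [0.481  0.3171 0.1657] yaw 1.6728 F [-0.   0.9 -0.8] w 0.0525 gf 0.0 t 29.8
```

```bash
python3 -m crank '[[[-1,0.3,0,1.8],[-2,0.6,0,3.7],[-3,0.9,0,5.6],[-4,1.2,0,7.5],[-5,1.5,0,9.4],[-6,1.8,0,11.3],[-7,2.1,0,13.2],[-8,2.4,0,15.1],[-9,2.7,0,17],[-10,3,0,18.9],[-11,3.3,0,20.8],[-12,3.6,0,22.4]]]' 0.4; python3 - <<'E'
E
python3 to.py 0.673 -0.1466 0.13 -1.375
```

```text
t: 31.3
eef_pos: [0.6006, 0.0265, 0.1449]
ee_rot: [3.141, 0.001, -0.287]
force: [-0.2, -0.0, -0.4]
width: 0.0529
gripper_force: 0.0
units [ 4.74  5.82  1.35 12.47] q6 0.92 q1 0.37 hold [0.6006 0.0265 0.1637] yaw -0.2872 F [-0.2 -0.  -0.4] w 0.0529 gf 0.0 t 31.3
```

Quick check that no pack was knocked meanwhile, then approach.

```bash
python3 f2.py 2>/dev/null; python3 -m crank '[[[0.7,0.8,0,1.7],[1.4,1.6,0,3.4],[2.1,2.4,0,5.1],[2.8,3.2,0,6.8],[3.5,4,0,8.5],[4.2,4.9,0,10.2],[4.7,5.8,0,12],[4.74,5.82,0.6,12.4],[4.74,5.82,1.3,12.4],[4.74,5.82,1.3,12.4]]]' 0.4;python3 to.py 0.673 -0.1466 0.066 -1.375
```

```text
top tray (array([0.48813417, 0.23544194, 1.67078148]), np.float64(7.121273968947606))
pack (array([ 0.66453347, -0.24677338,  2.1696385 ]), np.float64(3.788528980367474))
pack (array([ 0.69140485, -0.07022573,  0.01816441]), np.float64(9.262575346064835))
pack (array([ 0.6722686 , -0.14569968,  1.76313343]), np.float64(3.5596485396731263))
scene tray (array([0.49067078, 0.23453714, 1.68242735]), np.float64(11.89405120853109))
pack (array([ 0.66664633, -0.24743315,  2.10254931]), np.float64(9.132429011828146))
pack (array([ 0.67674407, -0.05947129,  2.46570094]), np.float64(9.184958106253518))
pack (array([ 0.6741431 , -0.14652751,  1.86811602]), np.float64(9.24984082421654))
t: 32.65
eef_pos: [0.6722, -0.1444, 0.1105]
ee_rot: [3.137, 0.001, -1.362]
force: [-0.6, 0.7, 0.1]
width: 0.0525
gripper_force: 0.0
units [ 0.09 -0.01  2.53  0.15] q6 0.14 q1 0.07 hold [ 0.6722 -0.1444  0.1293] yaw -1.3618 F [-0.6  0.7  0.1] w 0.0525 gf 0.0 t 32.65
```

```bash
python3 -m crank '[[[0.08,0,0.8,0.1],[0.08,0,1.6,0.1],[0.08,0,2.4,0.1],[0.08,0,2.53,0.1],[0.08,0,2.53,0.1]]]' 0.4; python3 -m crank '[[[0,0,0,0],[0,0,0,0],[0,0,0,0],[0,0,0,0],[0,0,0,0],[0,0,-0.5,0],[0,0,-1,0],[0,0,-2,0],[0,0,-3,0],[0,0,-4,0],[0,0,-4,0]]]' 1 35; python3 to.py 0.4850 0.2629 0.165 -1.4645
```

```text
t: 33.28
eef_pos: [0.6747, -0.1469, 0.0505]
ee_rot: [-3.141, -0.0, -1.372]
force: [0.4, 0.4, 0.4]
width: 0.0531
gripper_force: 0.0
t: 34.65
eef_pos: [0.6761, -0.1474, 0.1533]
ee_rot: [-3.136, -0.001, -1.373]
force: [0.3, 1.4, -2.9]
width: 0.0194
gripper_force: 34.9
units [-17.6    4.26   0.29   1.05] q6 0.13 q1 0.07 hold [ 0.6761 -0.1474  0.1721] yaw -1.3726 F [ 0.3  1.4 -2.9] w 0.0194 gf 34.9 t 34.65
```

```bash
python3 -m crank '[[[-1.7,0.4,0,0.2],[-3.4,0.8,0,0.4],[-5.1,1.2,0,0.6],[-6.8,1.6,0,0.8],[-8.5,2.1,0,1],[-10.2,2.5,0,1],[-11.9,2.9,0,1],[-13.6,3.3,0,1],[-15.3,3.7,0,1],[-17,4.1,0,1],[-17.6,4.26,0,1.05],[-17.6,4.26,0,1.05]]]' 1 35; python3 to.py 0.4850 0.2629 0.105 -1.4645
```

```text
t: 36.15
eef_pos: [0.4828, 0.2637, 0.1495]
ee_rot: [3.141, -0.0, -1.463]
force: [0.4, -1.7, -2.6]
width: 0.0196
gripper_force: 34.9
units [ 0.04 -0.08  2.53  0.02] q6 -0.75 q1 0.86 hold [0.4828 0.2637 0.1683] yaw -1.463 F [ 0.4 -1.7 -2.6] w 0.0196 gf 34.9 t 36.15
```

```bash
python3 -m crank '[[[0.02,-0.06,0,0],[0.02,-0.08,0.7,0],[0.02,-0.08,1.4,0],[0.02,-0.08,1.9,0],[0.02,-0.08,2.3,0],[0.02,-0.08,2.5,0],[0.02,-0.08,2.5,0]]]' 1 35; python3 to.py 0.4850 0.2629 0.082 -1.4645
```

```text
t: 37.02
eef_pos: [0.4856, 0.2627, 0.0873]
ee_rot: [3.141, -0.0, -1.465]
force: [1.1, -0.3, -1.4]
width: 0.0191
gripper_force: 34.9
units [-0.01  0.02  0.97 -0.  ] q6 -0.74 q1 0.85 hold [0.4856 0.2627 0.1061] yaw -1.4646 F [ 1.1 -0.3 -1.4] w 0.0191 gf 34.9 t 37.025
```

```bash
python3 -m crank '[[[0,0,0.3,0],[0,0,0.6,0],[0,0,0.8,0],[0,0,0.95,0],[0,0,1.05,0],[0,0,1.1,0],[0,0,1.1,0]]]' 1 35; python3 to.py 0.4850 0.2629 0.082 -1.4645
```

```text
t: 37.9
eef_pos: [0.4862, 0.2631, 0.063]
ee_rot: [-3.139, 0.0, -1.463]
force: [-9.4, -3.8, 24.6]
width: 0.0193
gripper_force: 35.4
units [ 0.    0.05 -0.01  0.01] q6 -0.74 q1 0.85 hold [0.4862 0.2631 0.0818] yaw -1.4633 F [-9.4 -3.8 24.6] w 0.0193 gf 35.4 t 37.9
```

```bash
python3 -m crank '[[[0,0,0,0],[0,0,0,0],[0,0,0,0],[0,0,-1,0],[0,0,-2,0],[0,0,-3,0],[0,0,-3.5,0]]]' 0.4; python3 to.py 0.6655 -0.2475 0.165 -0.96
```

```text
t: 38.78
eef_pos: [0.486, 0.2632, 0.1486]
ee_rot: [-3.14, 0.001, -1.464]
force: [-0.1, 1.3, -0.3]
width: 0.0528
gripper_force: 0.0
units [21.08 -4.97  0.09 -5.78] q6 -0.74 q1 0.85 hold [0.486  0.2632 0.1674] yaw -1.4645 F [-0.1  1.3 -0.3] w 0.0528 gf 0.0 t 38.775
```

```bash
python3 -m crank '[[[1.7,-0.4,0,-0.5],[3.4,-0.8,0,-1],[5.1,-1.2,0,-1.5],[6.8,-1.6,0,-2],[8.5,-2,0,-2.5],[10.2,-2.4,0,-3],[11.9,-2.8,0,-3.5],[13.6,-3.2,0,-4],[15.3,-3.6,0,-4.5],[17,-4,0,-5],[17.5,-4.1,0,-5.5],[17.5,-4.1,0,-5.8]]]' 0.4; python3 f2.py 2>/dev/null;  python3 to.py 0.6655 -0.2475 0.12 -0.96
```

```text
t: 40.28
eef_pos: [0.6334, -0.1623, 0.1461]
ee_rot: [3.14, 0.001, -0.959]
force: [0.2, 1.0, 0.6]
width: 0.0525
gripper_force: 0.0
top tray (array([0.48740304, 0.24702738, 1.68038062]), np.float64(12.176395664685199))
pack (array([ 0.68233333, -0.26033333,  0.03555556]), np.float64(0.08983217288931677))
pack (array([ 0.69448354, -0.06666049,  1.4211797 ]), np.float64(0.013782651367055159))
pack (array([ 0.69736626, -0.1196214 ,  0.2522085 ]), np.float64(0.013782651367055159))
scene tray (array([0.49106053, 0.23332932, 1.68505774]), np.float64(13.164005293341884))
pack (array([ 0.66615435, -0.2484386 ,  2.27504194]), np.float64(9.014507718956025))
pack (array([ 0.69272432, -0.06329264,  0.02734915]), np.float64(9.117717927976964))
pack (array([ 0.67904512, -0.1522173 ,  0.99780287]), np.float64(9.055291146795152))
units [3.57 0.94 1.82 0.02] q6 0.56 q1 0.05 hold [ 0.6334 -0.161   0.1656] yaw -0.9584 F [ 0.   0.4 -0.9] w 0.0527 gf 0.0 t 40.375
```

```bash
python3 -m crank '[[[1.2,0.3,0,0],[2.4,0.6,0,0],[3.5,0.9,0,0],[3.57,0.94,0.9,0],[3.57,0.94,1.8,0],[3.57,0.94,1.8,0]]]' 0.4;python3 to.py 0.6655 -0.2475 0.067 -0.96
```

```text
t: 41.12
eef_pos: [0.6646, -0.2465, 0.1005]
ee_rot: [3.139, 0.003, -0.958]
force: [0.4, -0.1, 0.5]
width: 0.0526
gripper_force: 0.0
units [ 0.05 -0.01  2.09  0.02] q6 0.69 q1 -0.08 hold [ 0.6646 -0.2465  0.1193] yaw -0.9581 F [ 0.4 -0.1  0.5] w 0.0526 gf 0.0 t 41.125
```

```bash
python3 -m crank '[[[0.03,0,0.7,0],[0.03,0,1.4,0],[0.03,0,2.05,0],[0.03,0,2.1,0],[0.03,0,2.1,0]]]' 0.4; python3 -m crank '[[[0,0,0,0],[0,0,0,0],[0,0,0,0],[0,0,0,0],[0,0,0,0],[0,0,-0.5,0],[0,0,-1,0],[0,0,-2,0],[0,0,-3,0],[0,0,-4,0],[0,0,-4,0]]]' 1 35; python3 to.py 0.4912 0.2073 0.168 -1.4645
```

```text
t: 41.75
eef_pos: [0.6666, -0.2486, 0.05]
ee_rot: [3.141, -0.0, -0.958]
force: [-0.4, 0.3, 0.7]
width: 0.0528
gripper_force: 0.0
t: 43.12
eef_pos: [0.668, -0.2488, 0.1534]
ee_rot: [-3.138, -0.004, -0.958]
force: [0.3, -0.2, -2.3]
width: 0.0193
gripper_force: 35.0
units [-18.99  -4.71   0.17   5.8 ] q6 0.7 q1 -0.08 hold [ 0.668  -0.2488  0.1722] yaw -0.9581 F [ 0.3 -0.2 -2.3] w 0.0193 gf 35.0 t 43.125
```

```bash
python3 -m crank '[[[-1.8,-0.4,0,0.6],[-3.6,-0.9,0,1.2],[-5.4,-1.3,0,1.8],[-7.2,-1.8,0,2.4],[-9,-2.2,0,3],[-10.8,-2.7,0,3.6],[-12.6,-3.1,0,4.2],[-14.4,-3.6,0,4.8],[-16.2,-4,0,5.4],[-18,-4.5,0,5.8],[-19,-4.71,0,5.8],[-19,-4.71,0,5.8]]]' 1 35; python3 to.py 0.4912 0.2073 0.106 -1.4645
```

```text
t: 44.62
eef_pos: [0.4887, 0.2092, 0.1495]
ee_rot: [3.141, 0.0, -1.462]
force: [0.1, -1.0, -2.3]
width: 0.0195
gripper_force: 35.0
units [ 0.09 -0.09  2.49  0.03] q6 -0.66 q1 0.77 hold [0.4887 0.2092 0.1683] yaw -1.4621 F [ 0.1 -1.  -2.3] w 0.0195 gf 35.0 t 44.625
```

```bash
python3 -m crank '[[[0.07,-0.07,0,0],[0.07,-0.09,0.7,0],[0.07,-0.09,1.4,0],[0.07,-0.09,1.9,0],[0.07,-0.09,2.3,0],[0.07,-0.09,2.5,0],[0.07,-0.09,2.5,0]]]' 1 35; python3 to.py 0.4912 0.2073 0.082 -1.4645
```

```text
t: 45.5
eef_pos: [0.4921, 0.2063, 0.0873]
ee_rot: [3.141, -0.0, -1.465]
force: [0.2, -0.1, -1.6]
width: 0.0194
gripper_force: 35.0
units [-0.04  0.03  0.97 -0.  ] q6 -0.66 q1 0.76 hold [0.4921 0.2063 0.1061] yaw -1.4646 F [ 0.2 -0.1 -1.6] w 0.0194 gf 35.0 t 45.5
```

```bash
python3 -m crank '[[[0,0,0.3,0],[0,0,0.6,0],[0,0,0.8,0],[0,0,0.95,0],[0,0,1.05,0],[0,0,1.08,0],[0,0,1.08,0]]]' 1 35; python3 -m crank '[[[0,0,0,0],[0,0,0,0],[0,0,0,0],[0,0,-1,0],[0,0,-2,0],[0,0,-3,0],[0,0,-3.5,0],[0,0,-3.5,0]]]' 0; python3 to.py 0.680 0.125 0.165 -3.037
```

```text
t: 46.38
eef_pos: [0.4927, 0.2061, 0.0631]
ee_rot: [-3.14, -0.0, -1.463]
force: [-7.5, -3.6, 22.9]
width: 0.0193
gripper_force: 35.1
t: 47.38
eef_pos: [0.4924, 0.2067, 0.1483]
ee_rot: [-3.141, 0.001, -1.465]
force: [0.1, -0.1, -0.1]
width: 0.0871
gripper_force: 0.0
units [ 4.05 -7.12  0.09 18.02] q6 -0.66 q1 0.76 hold [0.4924 0.2067 0.1671] yaw -1.4646 F [ 0.1 -0.1 -0.1] w 0.0871 gf 0.0 t 47.375
```

```bash
python3 -m crank '[[[0.4,-0.7,0,1.7],[0.8,-1.4,0,3.4],[1.2,-2.1,0,5.1],[1.6,-2.8,0,6.8],[2,-3.5,0,8.5],[2.4,-4.2,0,10.2],[2.8,-4.9,0,11.9],[3.2,-5.6,0,13.6],[3.6,-6.3,0,15.3],[4.03,-7,0,17],[4.03,-7.1,0,18],[4.03,-7.1,0,18]]]' 0; python3 to.py 0.6793 0.125 0.12 -3.037;  python3 - <<'E'
from fit import *
for n in("top","scene"):
    p,d,W=full(n)
    for bx in(-28,28,83):
        c=np.array([.501,.1108])+(.125+bx/1e3)*np.array([np.cos(1.677),np.sin(1.677)])
        G=near(W,c,.03); G=G[G[:,2]>.075]; print(n,bx,c.round(4),len(G),G.mean(0).round(4),np.percentile(G[:,2],95).round(4))
save(np.clip(p*1.6,0,255).astype(np.uint8),'fin1.png',(250,80,490,240),3)
E
```

```text
t: 48.88
eef_pos: [0.6787, 0.1246, 0.1459]
ee_rot: [-3.141, -0.003, -3.035]
force: [0.0, 0.5, 0.1]
width: 0.0877
gripper_force: 0.0
units [-0.02  0.01  1.79  0.02] q6 -1.93 q1 0.46 hold [0.6787 0.1246 0.1647] yaw -3.0353 F [0.  0.5 0.1] w 0.0877 gf 0.0 t 48.875
top -28 [0.4907 0.2073] 87 [0.4921 0.2074 0.0906] 0.0941
top 28 [0.4848 0.2629] 90 [0.484  0.2615 0.0904] 0.0948
top 83 [0.479  0.3176] 93 [0.4823 0.3133 0.0905] 0.0943
scene -28 [0.4907 0.2073] 26 [0.4975 0.1982 0.0806] 0.086<stdin>:6: RuntimeWarning: Mean of empty slice.
  ret = um.true_divide(
Traceback (most recent call last):
IndexError: index -1 is out of bounds for axis 0 with size 0
```

```bash
python3 -m crank '[[[0,0,1,0],[0,0,2,0],[0,0,3,0],[0,0,3.8,0],[0,0,4.2,0],[0,0,4.2,0],[0,0,4.2,0]]]' 0; python3 -m crank '[[[0,0,0,0],[0,0.05,0,0],[0,0.1,0,0],[0,0.15,0,0],[0,0.15,0,0],[0,0.15,0,0],[0,0.15,0,0]]]' 1 28; python3 to.py 0.6052 0.121 0.058 -3.037
```

```text
t: 49.85
eef_pos: [0.6798, 0.1253, 0.0439]
ee_rot: [3.141, 0.001, -3.035]
force: [0.2, 0.1, 0.6]
width: 0.0877
gripper_force: 0.0
t: 50.72
eef_pos: [0.6788, 0.1292, 0.0431]
ee_rot: [3.141, 0.0, -3.035]
force: [-1.3, 2.9, 1.9]
width: 0.0307
gripper_force: 28.1
units [ 2.96 -0.01  0.16  0.02] q6 -1.93 q1 0.47 hold [0.6788 0.1292 0.0619] yaw -3.0351 F [-1.3  2.9  1.9] w 0.0307 gf 28.1 t 50.725
```

```bash
python3 -m crank '[[[0.4,0,0,0],[0.8,0,0,0],[1.2,0,0,0],[1.6,0,0,0],[2,0,0,0],[2.4,0,0,0],[2.7,0,0,0],[2.9,0,0,0],[3.05,0,0,0],[3.05,0,0,0],[3.05,0,0,0]]]' 1 30; python3 to.py 0.6052 0.121 0.058 -3.037
```

```text
t: 52.1
eef_pos: [0.6041, 0.121, 0.0431]
ee_rot: [3.141, 0.002, -3.035]
force: [4.3, 4.4, -0.6]
width: 0.0305
gripper_force: 30.1
units [-0.04 -0.    0.16  0.02] q6 -1.98 q1 0.51 hold [0.6041 0.121  0.0619] yaw -3.0353 F [ 4.3  4.4 -0.6] w 0.0305 gf 30.1 t 52.1
```

```bash
python3 -m crank '[[[0.1,0,0,0],[0.1,0,0,0],[0.1,0,0,0]]]' 1 30; python3 -m crank '[[[0,0,0,0],[0,0,0,0],[0,0,0,0],[0,0,0,0],[0,0,-1.5,0],[0,0,-3,0],[0,0,-5,0],[0,0,-6,0],[0,0,-6,0]]]' 0; python3 to.py 0.45 -0.05 0.22 -3.037
```

```text
t: 52.48
eef_pos: [0.604, 0.1211, 0.0433]
ee_rot: [3.141, 0.006, -3.035]
force: [12.8, 3.5, -8.6]
width: 0.0302
gripper_force: 30.0
t: 53.6
eef_pos: [0.6013, 0.1209, 0.1954]
ee_rot: [3.14, 0.004, -3.035]
force: [0.6, 0.2, -0.7]
width: 0.0878
gripper_force: 0.0
units [ 6.75 -6.15 -0.23  0.02] q6 -1.98 q1 0.52 hold [0.6013 0.1209 0.2142] yaw -3.0352 F [ 0.6  0.2 -0.7] w 0.0878 gf 0.0 t 53.6
```

Gate hard against its end. I'll move aside and check everything.

```bash
python3 -m crank '[[[1,-1,0,0],[2,-2,0,0],[3,-3,0,0],[4,-4,0,0],[5,-5,0,0],[6,-6,0,0],[6.5,-7,0,0],[6.5,-8,0,0],[6.5,-9,0,0],[6.5,-9,0,0],[6.5,-9,0,0]]]' 0
python3 - <<'E'
from fit import *
for n in("top","scene"):
    p,d,W=full(n)
    print(n,'dock',fit(hdock,near(W,(.49,.13),.0),(.5,.11,1.677),12)[0] if 0 else '')
    G=near(W,(.605,.118),.05); G=G[(G[:,2]>.07)]; print(cv2.minAreaRect((G[:,:2]*1e3).astype(np.float32)))
    P=near(W,(.4877,.235),.2); x,y=loc(P,(.501,.1108,1.677)); z=P[:,2]*1e3
    k=(abs(y)<20)&(z>72); 
    for a,b in((75,120),(130,178),(185,235)):
        j=k&(x>a)&(x<b); print(a,j.sum(),[np.percentile(v[j],[3,50,97]).round(1) for v in(x,y,z)])
    k=(z>42)&(z<53)&(abs(abs(y)-26)<5); print('wall x range',np.percentile(x[k],[1,99]).round(1))
    save(np.clip(p*1.6,0,255).astype(np.uint8),f'fin_{n}.png',(250,80,490,240) if n=='scene' else (160,120,400,300),3)
E
```

```text
t: 54.98
eef_pos: [0.4622, -0.1204, 0.1922]
ee_rot: [3.141, -0.001, -3.036]
force: [-0.1, -0.3, -0.1]
width: 0.0876
gripper_force: 0.0
top dock 
((604.092041015625, 118.14789581298828), (37.75478744506836, 40.14248275756836), 1.3390710353851318)
75 90 [array([ 85.5,  96.4, 109.5]), array([-10.4,  -1.1,   7.8]), array([75. , 90.7, 95.2])]
130 93 [array([142.9, 152.2, 166.3]), array([-9. ,  0.1,  9.4]), array([74.8, 91.6, 94.5])]
185 98 [array([192.5, 201.7, 217.8]), array([-11.9,  -3. ,   6.2]), array([74.2, 91. , 95.1])]
wall x range [ 12.5 232.4]
scene dock 
((608.4991455078125, 115.30836486816406), (40.76149368286133, 40.15253448486328), 6.125113487243652)
75 102 [array([ 84.2,  92.1, 109.6]), array([-13.7,  -8.2,   5. ]), array([73.7, 87.8, 94.8])]
130 97 [array([142.5, 150.6, 168.9]), array([-11.9,  -6.4,   7.2]), array([73.3, 86.5, 95. ])]
185 91 [array([192.3, 198.8, 217.7]), array([-14.7,  -8.4,   4.4]), array([73.2, 88.1, 95.3])]
wall x range [ 11.3 231.3]
```

View pics/fin_scene.png

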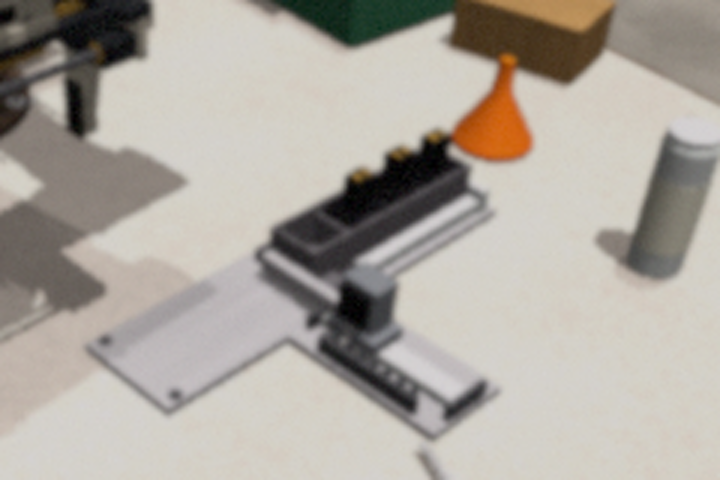

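View pics/fin_top.png

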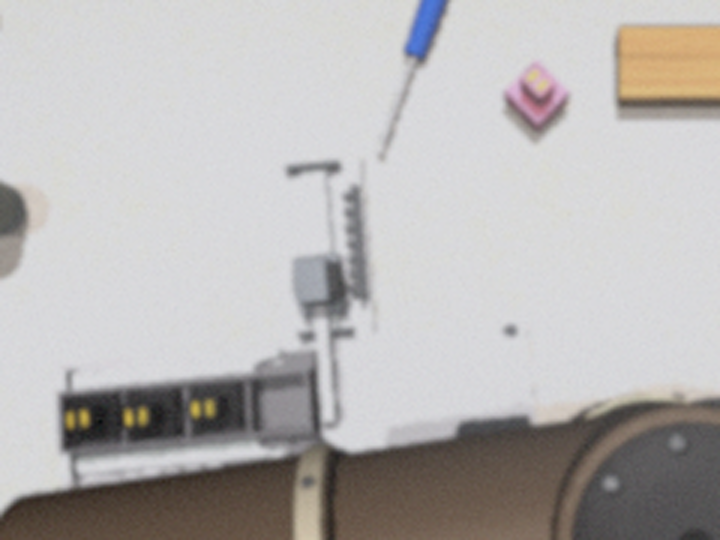

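The scene crop shows the gate bar across the channel behind the tray and three packs upright in their bays, tops at (360,175), (400,155) and (435,138). The top crop shows the same with the bystanders untouched. One last measurement will check the tray against the stop.

Run:
```python
from fit import *
for n in("top","scene"):
    Ws=[full(n)[2] for _ in range(5)]; p=arm.grab_frame(n)[0]
    W=np.median(Ws,0)
    P=near(W,(.4877,.235),.2); x,y=loc(P,(.501,.1108,1.677)); z=P[:,2]*1e3
    print(n); 
    for nm,ylo,yhi in(('mid',-18,18),('side',31,48),('side-',-48,-31)):
        for a in list(range(-10,22,2))+list(range(224,260,2)):
            j=(y>ylo)&(y<yhi)&(x>=a)&(x<a+2)
            if j.sum(): print(a,f'{np.median(z[j]):.0f}/{z[j].max():.0f}',end='  ')
        print(nm)
save(np.clip(rect("top",arm.grab_frame("top")[0],.045,.42,.56,.07,.37,.5)*1.5,0,255).astype(np.uint8),'st.png',None,1.3)
```

```text
top
-10 8/10  -8 9/10  -6 26/40  -4 37/40  -2 38/39  0 37/39  2 37/39  4 37/39  6 37/37  10 9/9  12 36/57  14 56/59  16 56/57  224 56/56  226 56/56  232 53/58  234 56/57  236 56/57  238 53/53  246 32/32  258 4/4  mid
-10 9/10  -8 10/10  -6 8/11  -4 8/9  -2 7/10  0 9/10  2 10/12  4 9/10  6 9/10  8 9/10  10 8/9  12 18/19  14 23/24  16 23/23  20 23/24  224 22/24  226 18/22  228 21/23  230 22/23  232 22/23  234 21/22  236 27/34  238 34/34  240 32/33  242 33/34  244 33/33  246 32/33  side
-10 8/8  -8 8/9  -6 25/39  -4 36/36  -2 37/39  0 38/39  2 38/38  4 37/38  6 37/40  12 19/25  14 23/24  16 23/24  18 23/25  20 22/22  224 21/23  226 21/22  228 14/20  230 21/22  232 21/23  234 22/23  236 25/33  238 33/34  242 33/34  244 33/34  side-
scene
-10 8/9  -8 26/39  -6 28/38  -4 23/38  -2 9/38  0 37/38  2 9/38  4 36/38  6 37/37  10 46/57  12 44/57  14 56/57  226 57/57  228 56/56  232 58/58  234 56/59  236 56/57  238 58/58  mid
-10 8/9  -8 8/8  -6 8/9  -4 8/8  -2 8/8  0 8/9  2 8/8  4 8/8  6 8/9  8 9/9  10 11/18  12 19/23  16 23/23  18 23/23  side
-10 8/9  -8 26/37  -6 28/38  -4 37/38  -2 23/38  0 9/38  2 37/37  4 37/38  16 43/43  18 28/32  20 24/25  224 23/24  226 22/25  228 19/23  230 14/23  232 23/23  234 22/22  236 22/26  238 27/33  240 33/35  242 34/34  244 16/35  246 34/34  248 33/33  254 10/10  256 9/9  side-
```

View pics/st.png

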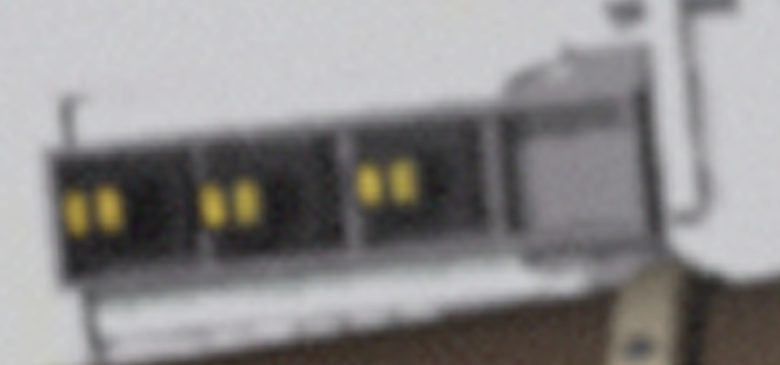

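The rectified view shows the tray spanning x 12 to 238 mm, so it is home. The bar is at -6 to +6 mm (shut), the stem tops are at 91 mm (seated), and the grip measures about 40 mm across, so the button is out.

```bash
python3 -c "
from station import arm
print(arm.job_done())"
```

```text
the job is handed in; nothing more can be done
None
```

The job is handed in: the tray is home narrow end first, the three packs present stand in their bays, and the gate measures shut with its button out; no judging result was returned.

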